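# Hang the cutlery caddy on its draining stand

## Robot

A 6-joint arm with a two-finger parallel gripper is mounted at the origin on a cart in front of the work surface, level with it; the furniture and walls round the work are solid. World frame = base frame: x ahead of the robot, y to its left, z up, the work surface at z = 0. Lengths are in m, angles in rad, forces in N, time in s.
With the tool pointing down it reaches from about 0.35 to 0.875 m from the base axis. Payload 4.2 kg.
Tool frame: the origin (TCP) lies midway between the tips of the shut fingers; the grasp point (between the pads) lies 19 mm behind it; z points along the fingers, y is the direction in which the jaws open and shut (so a half turn about z gives the same grasp; the last joint's range is limited). The gripper opens to 85 mm and grips with 20 to 120 N. Pads are 22 mm wide; open, the fingers measure 114 mm over their backs; the gripper's body (76 mm by 85 mm) begins 54 mm behind the grasp point. The pads swing forward as they close: fully open they stand 13 mm farther back than shut.
Start: joints at [1.54, 0.385, 0.008, 0, -1.194, -0.259], TCP at [0.179, 0.599, 0.204] pointing down, gripper open.
Joint ranges: [-3.14, 3.14], [-1.21, 2.06], [-1.07, 1.41], [-3.16, 2.05], [-2.99, -0.16], [-3.1, 3.1]. Speed limits (rad/s): [2.79, 2.79, 3.14, 3.14, 3.14, 3.14].

## Interface

Orientations are given as a unit quaternion [x, y, z, w].
In Python, from bench import manip gives the robot as it stands. The module is installed in compiled form; this text tells all that it offers.
- The arm moves only by the tool servo_tool, never from a script. Its argument "targets" is a list of rows, each an object with "dp": the shift along the tool's x, y, z in mm, a list of three; "rotation": the turn, a rotation vector about the tool's x, y, z in rad, a list of three. In form: [{"dp": [x, y, z], "rotation": [wx, wy, wz]}, ...]. A call has 1 to 12 rows; each row shifts and turns the pose as measured when the row begins, along the tool's axes as they then stand; what a row does not reach is not made up. A row lasts 1/12 s, in which the tool goes at most 41.7 mm and 7.16 degrees, less where a joint would pass 70% of its speed; a pose out of reach is approached as far as the arm can. A call with a gripper value outside its range is refused whole. "jaw" is the closure, from 0 (fully open) to 1 (shut), set as the call begins (left out, the last holds). The fingers move at their own pace and stop on an object; the grip force is fixed at half the most. Time passes only in rows, so rows that do not move let the fingers close. It gives the time, the measured TCP pose, the force and the opening at its end, in the units of the state.
- manip.sense(): the state, without advancing time (a new reading comes with each control period).
- manip.read_camera(name): name is "side" or "top"; returns the picture (384x512x3 uint8, red, green, blue); there is no depth.
- manip.camera_params(name): a dict with "fx", "fy", "cx", "cy" (pixels), "cam_to_world" (4x4, takes a point from camera to world coordinates). Camera axes: x right, y down, z forward; pixel columns grow to the right and rows downward; lengths in m; the calibration is good to about 2 mm. A picture is of the moment at which its call begins. camera_params takes no time and is no camera call.
- manip.finish_job(): hands the job in, once; it reports no verdict.
The state is a dict: "clock": time; "joints": joint angles; "dq": joint speeds; "effort": joint torques, N m; "ee_pos": TCP position; "tcp_rot": TCP orientation; "contact_force": force on the tool from outside, world axes, zero at the start; "ft_torque": the same for the moment, N m; "gripper_width": opening from 0.0 (shut) to 1.0 (fully open).
Only numpy, scipy, OpenCV 4.12 (cv2) and the standard library are available. Lean on these libraries where they do the work, as an engineer would, in place of code of your own. Each camera call takes 0.05 s, during which the arm holds its last target. There are 200 camera calls.

## Task

Hang the blue cutlery caddy on the draining stand: lower it between the two posts so that both pins come up through the holes in its two ears and the ears lie flat on the posts, then let go. Leave the grey caddy, which has no holes, where it is.

Things in the scene. Friction and masses are not known exactly. Their poses are not given: they have to be found in the camera images.
- blue_caddy_center (a point): Centre of the loose upright blue caddy, 61 mm above its underside; z up. Open box 80 (x) x 70 (y) x 78 mm tall. Flat ears at +y and -y, 64 wide (x), 6 thick, ends 80 mm from centre, underside 3 mm below this point, each with a 29 mm round hole 57 mm from centre. Handle bar along y above the centre: 12 thick (x), 14 high, 60 mm clear length, its middle 54 mm above this point. 160 g.
- stand_seat (a point): Fixed stand: wood base 120 (x) x 160 (y) mm, white drip tray, two dark posts at y +57 and -57 mm with flat heads 70 (x) x 16 (y) mm, tops 100 mm above table; on each an upright 8 mm pin, 28 mm high, tapered tip. This point: midway between the pins, level with the heads' tops; z up. Hung, the caddy's y axis lies along this y (either way round), its centre 3 mm above this point.
- grey_caddy_center (a point): Grey caddy of the same size and shape, but with no holes in its ears; loose, to be left alone. This point is its centre, 61 mm above its underside; axes as for the blue one.

How it is judged:
By the outcome, as a careful person would: the job done as asked, in the order asked, and still so for the second after the job is handed in, with the robot touching nothing.
It also fails if it takes over 42 s, if anything falls off the work surface, if the arm or the gripper's body presses on something with over 40 N, if the wrist force passes 120 N, or if a joint passes its speed limit or range.

## Working session

There is one attempt and no reset: what is moved stays moved. The work goes in short steps, Python scripts to look and compute and a tool call to move; the robot and the scene stay as the last step left them, time stands still between calls to the robot, and variables do not carry over. Pictures are saved under pics/ and viewed, about 8 in all and at most 12, crops included, and the job is handed in when it is done.

Besides the shell and the picture viewer there is one more tool, called after "Request:" in YAML: its name, and indented under it one key for each argument. servo_tool: Moves the arm, as the interface text tells. Its arguments: {"type":"object","properties":{"targets":{"type":"array","items":{"type":"object","properties":{"dp":{"type":"array","items":{"type":"number"}},"rotation":{"type":"array","items":{"type":"number"}}}}},"jaw":{"type":"number"}},"required":["targets"]}

```bash
mkdir -p pics
python3 - <<'E'
from bench import manip
import cv2,numpy as np
np.set_printoptions(precision=4,suppress=True)
for n in("top","side"):
    cv2.imwrite(f"pics/{n}0.png",manip.read_camera(n)[:,:,::-1]); p=manip.camera_params(n); print(n,p)
print(manip.sense())
E
```

```text
top {'fx': 434.2986037266959, 'fy': 434.2986037266959, 'cx': 251.38020124432666, 'cy': 192.81730367287955, 'cam_to_world': array([[ 0.0089, -0.9963,  0.086 ,  0.4536],
       [-0.9999, -0.0084,  0.0061,  0.0105],
       [-0.0054, -0.086 , -0.9963,  1.168 ],
       [ 0.    ,  0.    ,  0.    ,  1.    ]])}
side {'fx': 402.623930121038, 'fy': 402.623930121038, 'cx': 256.44629934426916, 'cy': 195.78474555205742, 'cam_to_world': array([[ 0.8948, -0.2472,  0.3718,  0.1285],
       [-0.4464, -0.5124,  0.7336, -0.847 ],
       [ 0.0091, -0.8224, -0.5688,  0.7793],
       [ 0.    ,  0.    ,  0.    ,  1.    ]])}
{'clock': 0.1, 'joints': array([ 1.5396,  0.3855,  0.0068, -0.0004, -1.194 , -0.2586]), 'dq': array([-0.0002, -0.0025,  0.0014,  0.0015, -0.0017,  0.001 ]), 'effort': array([ -0.0006, -39.3322,  18.893 ,   4.198 ,  -0.0026,   0.    ]), 'ee_pos': array([0.1784, 0.5984, 0.2029]), 'tcp_rot': array([ 0.9895, -0.1445, -0.0001,  0.001 ]), 'contact_force': array([-0.2933,  0.1758, -0.0705]), 'ft_torque': array([-0.0563, -0.0009,  0.0501]), 'gripper_width': 1.0020817817756935}
```

View pics/top0.png

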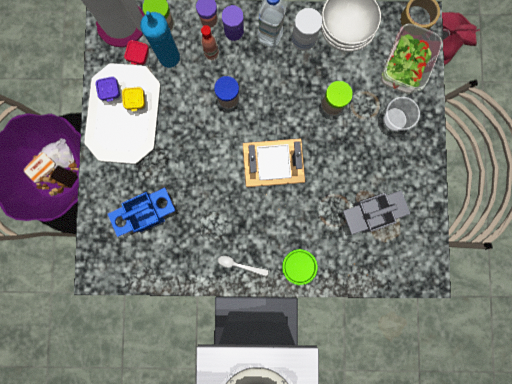

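View pics/side0.png

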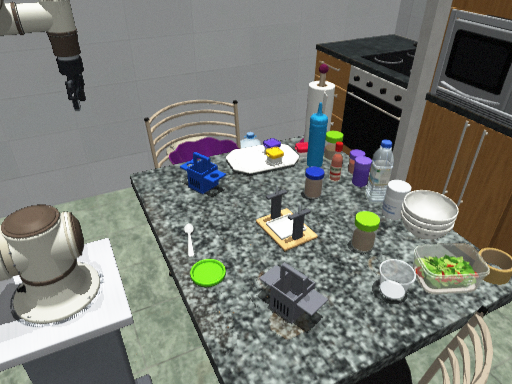

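The top view shows the blue caddy near (141,212), the stand near (274,162) and the grey caddy near (377,213). The side view shows the same layout, with the arm clear of it at upper left.

```bash
cat > h.py <<'E'
import cv2,numpy as np
from bench import manip
np.set_printoptions(precision=4,suppress=True)
def ray(n,uv):
    p=manip.camera_params(n);T=p["cam_to_world"]
    d=T[:3,:3]@np.array([(uv[0]-p["cx"])/p["fx"],(uv[1]-p["cy"])/p["fy"],1]);return T[:3,3],d
def onz(n,uv,z):
    o,d=ray(n,uv);return (o+d*(z-o[2])/d[2])
def proj(n,P):
    p=manip.camera_params(n);T=p["cam_to_world"];c=T[:3,:3].T@(np.asarray(P)-T[:3,3])
    return np.array([p["fx"]*c[0]/c[2]+p["cx"],p["fy"]*c[1]/c[2]+p["cy"]])
def tri(a,b):
    (o1,d1),(o2,d2)=ray("top",a),ray("side",b)
    s=np.linalg.lstsq(np.c_[d1,-d2],o2-o1,rcond=None)[0];A=o1+d1*s[0];B=o2+d2*s[1];return (A+B)/2,np.linalg.norm(A-B)
def bluemask(im):
    h=cv2.cvtColor(im,cv2.COLOR_RGB2HSV);return cv2.inRange(h,(105,120,50),(122,255,255))
E
python3 - <<'E'
from h import *
t=cv2.cvtColor(cv2.imread("pics/top0.png"),cv2.COLOR_BGR2RGB);s=cv2.cvtColor(cv2.imread("pics/side0.png"),cv2.COLOR_BGR2RGB)
m=bluemask(t);c,h=cv2.findContours(m[180:245,95:185],cv2.RETR_CCOMP,cv2.CHAIN_APPROX_NONE)
for k,hh in zip(c,h[0]):
    if cv2.contourArea(k)>15:
        M=cv2.moments(k);print("hole" if hh[3]>=0 else "outer",cv2.contourArea(k),M["m10"]/M["m00"]+95,M["m01"]/M["m00"]+180,cv2.minAreaRect(k))
def crop(i,x,y,w,hh,f): return cv2.resize(i[y:y+hh,x:x+w],None,fx=f,fy=f,interpolation=cv2.INTER_CUBIC)
a=crop(t,100,180,80,60,5);b=crop(t,235,130,80,60,5);d=crop(s,175,145,80,60,5);e=crop(s,248,188,80,60,5)
cv2.imwrite("pics/c1.png",np.vstack([np.hstack([a,b]),np.hstack([d,e])])[:,:,::-1])
E
```

```text
outer 1795.0 141.269452181987 211.85775301764158 ((46.28350067138672, 32.26288604736328), (35.029441833496094, 64.06834411621094), 66.03751373291016)
hole 94.0 120.15070921985816 221.645390070922 ((25.25, 41.750003814697266), (11.31370735168457, 10.60660171508789), 45.0)
hole 89.5 161.61824953445065 202.54562383612662 ((66.75000762939453, 22.750003814697266), (10.60660171508789, 9.899495124816895), 45.0)
```

View pics/c1.png

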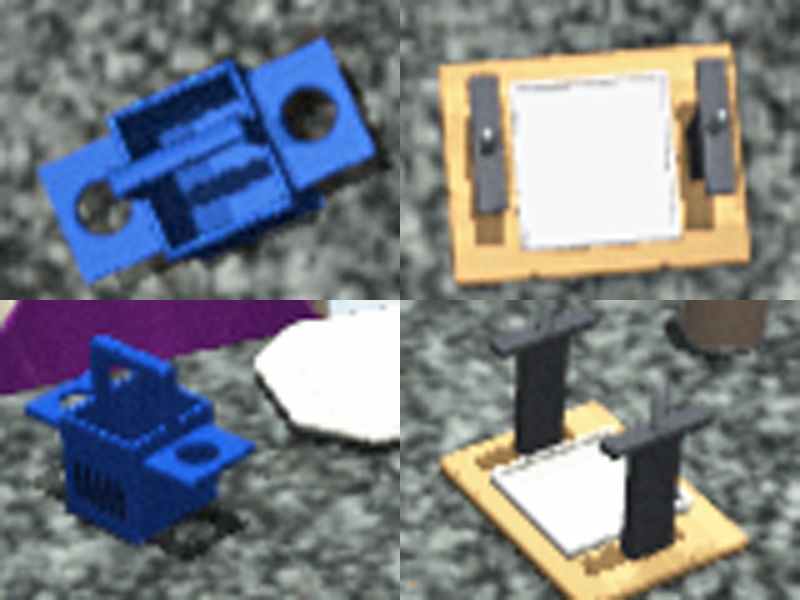

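Run:
```python
from h import *
t=cv2.cvtColor(cv2.imread("pics/top0.png"),cv2.COLOR_BGR2RGB)
A,B=onz("top",(120.15,221.65),.063),onz("top",(161.62,202.55),.063)
print("holes",A,B,"dist",np.linalg.norm(A-B),"mid",(A+B)/2,"yaw of +y",np.degrees(np.arctan2(*(A-B)[[1,0]])))
m=bluemask(t)
P=[onz("top",u,.125) for u in((252.6,158.),(298.3,153.8))]
print("pins",P,np.linalg.norm(P[0]-P[1]),(P[0]+P[1])/2,np.degrees(np.arctan2(*(P[0]-P[1])[[1,0]])))
# heads: dark near-neutral within stand box
for x0,x1,y0,y1 in((249,263,143,174),(289,305,140,172)):
    g=t[y0:y1,x0:x1].astype(int);k=((g.max(2)<110)&(g.max(2)-g.min(2)<25)).astype(np.uint8)
    n,l,st,ce=cv2.connectedComponentsWithStats(k);i=1+np.argmax(st[1:,4]);c,_=cv2.findContours((l==i).astype(np.uint8),0,1)
    r=cv2.minAreaRect(c[0]);print(st[i],r,onz("top",np.array(r[0])+(x0,y0),.1))
# wood base outline incl. tray
h=cv2.cvtColor(t,cv2.COLOR_RGB2HSV);k=cv2.inRange(h,(8,70,120),(25,255,255));k[:, :235]=0;k[:,315:]=0;k[:130]=0;k[190:]=0
c,_=cv2.findContours(k,0,1);c=max(c,key=cv2.contourArea);r=cv2.minAreaRect(c);bx=[onz("top",u,.012) for u in cv2.boxPoints(r)];print("base",np.mean(bx,0),r,np.array(bx))
```

```text
holes [0.4725 0.3505 0.063 ] [0.522  0.2462 0.063 ] dist 0.11547065822652285 mid [0.4973 0.2983 0.063 ] yaw of +y 115.41766627903829
pins [array([0.6284, 0.0148, 0.125 ]), array([ 0.6396, -0.0961,  0.125 ])] 0.11143003933363685 [ 0.634  -0.0407  0.125 ] 95.76576297580078
[ 2 13  4  6 14] ((3.7500009536743164, 15.250001907348633), (2.8284268379211426, 4.949747085571289), 45.0) [0.632  0.0145 0.1   ]
[ 3 11  9 18 62] ((7.0, 19.5), (8.0, 17.0), 0.0) [ 0.6297 -0.0929  0.1   ]
base [ 0.6362 -0.0406  0.012 ] ((273.3298645019531, 162.37359619140625), (44.57758331298828, 59.609554290771484), 85.42607879638672) [[ 0.6893  0.0446  0.012 ]
 [ 0.7036 -0.1157  0.012 ]
 [ 0.583  -0.1251  0.012 ]
 [ 0.5689  0.0338  0.012 ]]
```

Estimates: the blue caddy is at (0.497, 0.298) with yaw 25.4°, and the stand is at (0.635, -0.041) with yaw about 5.3°. I'm now moving above the caddy.

Request:
servo_tool:
  targets:
    - {"dp": [20,10,0],"rotation": [0,0,0]}
    - {"dp": [33,16,0],"rotation": [0,0,0]}
    - {"dp": [33,16,0],"rotation": [0,0,0]}
    - {"dp": [33,16,0],"rotation": [0,0,0]}
    - {"dp": [33,16,0],"rotation": [0,0,0]}
    - {"dp": [33,16,0],"rotation": [0,0,0]}
    - {"dp": [33,16,0],"rotation": [0,0,0]}
    - {"dp": [33,16,0],"rotation": [0,0,0]}
    - {"dp": [33,16,0],"rotation": [0,0,0]}
    - {"dp": [33,16,0],"rotation": [0,0,0]}
    - {"dp": [33,16,0],"rotation": [0,0,0]}
    - {"dp": [30,15,0],"rotation": [0,0,0]}
  jaw: 0

```text
clock: 1.1
ee_pos: [0.4962, 0.3031, 0.1967]
tcp_rot: [0.99, -0.138, -0.003, 0.006]
contact_force: [0.0, 0.4, -0.1]
gripper_width: 0.997
```

Request:
servo_tool:
  targets:
    - {"dp": [0,0,0],"rotation": [0,0,0.12]}
    - {"dp": [0,0,0],"rotation": [0,0,0.12]}
    - {"dp": [0,0,0],"rotation": [0,0,0.12]}
    - {"dp": [0,0,0],"rotation": [0,0,0.12]}
    - {"dp": [0,0,0],"rotation": [0,0,0.12]}
    - {"dp": [0,0,0],"rotation": [0,0,0.12]}
    - {"dp": [0,0,0],"rotation": [0,0,0.12]}
    - {"dp": [0,0,0],"rotation": [0,0,0]}

```text
clock: 1.77
ee_pos: [0.4999, 0.2934, 0.1913]
tcp_rot: [0.838, -0.546, -0.002, 0.012]
contact_force: [-0.4, 0.2, -0.3]
gripper_width: 1.001
```

```bash
cat >> h.py <<'E'
from scipy.spatial.transform import Rotation as R
def plan(pos,yawx):
    """remaining shift (mm) and turn in tool axes to TCP pos, tool x at world yaw (deg), pointing down"""
    s=manip.sense();Rc=R.from_quat(s["tcp_rot"]);a=np.radians(yawx)
    Rt=R.from_matrix(np.c_[[np.cos(a),np.sin(a),0],[np.sin(a),-np.cos(a),0],[0,0,-1]])
    print("t",s["clock"],"pos",s["ee_pos"],"F",s["contact_force"],"w",s["gripper_width"],"q",s["joints"])
    print("dp",Rc.inv().apply(np.asarray(pos)-s["ee_pos"])*1e3,"rot",(Rc.inv()*Rt).as_rotvec())
E
python3 -c "
from h import *
plan((.4973,.2983,.097),-64.6)"
```

```text
t 1.7667 pos [0.4999 0.2934 0.1913] F [-0.4055  0.1675 -0.2514] w 1.0008081332765981 q [ 0.8107  0.3293 -0.1091  0.0014 -1.1559 -0.3963]
dp [-6.52   -1.5858 94.217 ] rot [ 0.0213 -0.0099 -0.0283]
```

Request:
servo_tool:
  targets:
    - {"dp": [-3,-1,5],"rotation": [0.021,-0.01,-0.028]}
    - {"dp": [-3,-1,15],"rotation": [0,0,0]}
    - {"dp": [0,0,20],"rotation": [0,0,0]}
    - {"dp": [0,0,20],"rotation": [0,0,0]}
    - {"dp": [0,0,15],"rotation": [0,0,0]}
    - {"dp": [0,0,12],"rotation": [0,0,0]}
    - {"dp": [0,0,7],"rotation": [0,0,0]}
    - {"dp": [0,0,0],"rotation": [0,0,0]}

```text
clock: 2.43
ee_pos: [0.4985, 0.2996, 0.0924]
tcp_rot: [0.852, -0.523, -0.0, -0.0]
contact_force: [0.4, -1.1, -0.6]
gripper_width: 0.999
```

```bash
python3 -c "
from h import *
plan((.4973,.2983,.097),-64.6)
a=manip.read_camera('top')[150:270,80:240];b=manip.read_camera('side')[90:210,130:290]
cv2.imwrite('pics/g1.png',cv2.resize(np.hstack([a,b]),None,fx=2.5,fy=2.5,interpolation=2)[:,:,::-1])"
```

```text
t 2.4333 pos [0.4985 0.2996 0.0924] F [ 0.3654 -1.11   -0.5603] w 0.9987416714823351 q [ 0.819   0.4142 -0.2502 -0.0009 -0.9064 -0.3492]
dp [ 0.6021  1.6999 -4.5592] rot [0.0002 0.0007 0.0259]
```

View pics/g1.png

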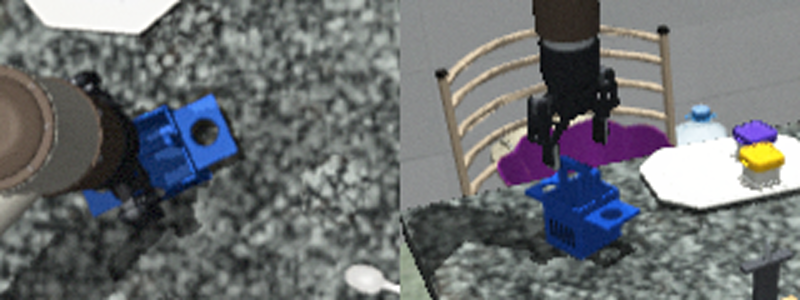

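The open jaws straddle the handle near (145,155) in the top half of the picture, and the side view agrees. I'll trim the pose and close.

Request:
servo_tool:
  targets:
    - {"dp": [0.6,1.7,-3.5],"rotation": [0,0,0.026]}
    - {"dp": [0,0,0],"rotation": [0,0,0]}

```text
clock: 2.7
ee_pos: [0.4991, 0.2997, 0.0996]
tcp_rot: [0.845, -0.535, 0.001, -0.003]
contact_force: [-0.4, 0.4, 0.4]
gripper_width: 1.004
```

Request:
servo_tool:
  targets:
    - {"dp": [0,0,0],"rotation": [0,0,0]}
    - {"dp": [0,0,0],"rotation": [0,0,0]}
    - {"dp": [0,0,0],"rotation": [0,0,0]}
    - {"dp": [0,0,0],"rotation": [0,0,0]}
    - {"dp": [0,0,0],"rotation": [0,0,0]}
    - {"dp": [0,0,0],"rotation": [0,0,0]}
    - {"dp": [0,0,0],"rotation": [0,0,0]}
    - {"dp": [0,0,0],"rotation": [0,0,0]}
    - {"dp": [0,0,0],"rotation": [0,0,0]}
    - {"dp": [0,0,0],"rotation": [0,0,0]}
  jaw: 1

```text
clock: 3.53
ee_pos: [0.5004, 0.3009, 0.1031]
tcp_rot: [0.845, -0.535, 0.001, -0.006]
contact_force: [0.5, -0.2, -0.5]
gripper_width: 0.001
```

```bash
python3 -c "
from h import *
plan((.4973,.2983,.097),-64.6)"
```

```text
t 3.5333 pos [0.5004 0.3009 0.1031] F [ 0.5249 -0.1516 -0.4934] w 0.001436897147166979 q [ 0.819   0.3997 -0.2434  0.0008 -0.9152 -0.3768]
dp [1.0589 3.9612 6.0324] rot [-0.0119  0.004  -0.0006]
```

The jaws shut fully, so the grasp missed. I'll look again.

```bash
python3 -c "
from h import *
a=manip.read_camera('top')[180:250,90:190];b=manip.read_camera('side')[120:190,160:260]
cv2.imwrite('pics/g2.png',cv2.resize(np.vstack([a,b]),None,fx=4,fy=4,interpolation=2)[:,:,::-1])
p=manip.sense()['ee_pos'];print(proj('side',p),proj('top',p))
c=R.from_euler('z',25.4,degrees=True)
for y in(-.03,0,.03):
  P=np.array([.4973,.2983,.122])+c.apply([0,y,0]);print(y,proj('side',P),proj('top',P))"
```

```text
[201.6549 159.2169] [135.6934 210.1258]
-0.03 [207.1527 157.593 ] [145.9724 205.8173]
0 [200.6685 154.8302] [134.5968 211.0489]
0.03 [194.3275 152.1284] [123.2008 216.2899]
```

View pics/g2.png

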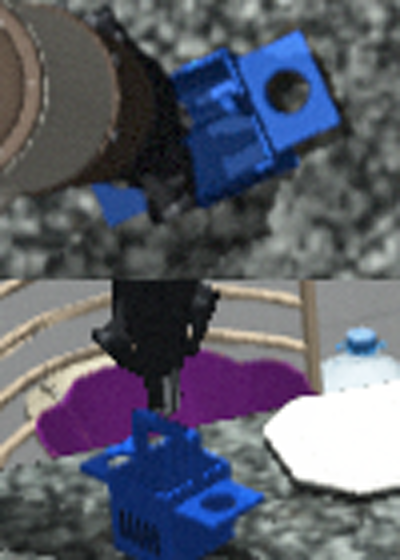

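```bash
python3 -c "
from h import *
t=manip.read_camera('top');s=manip.read_camera('side')
cv2.imwrite('pics/g3.png',cv2.resize(s[125:180,170:235],None,fx=10,fy=10,interpolation=2)[:,:,::-1])
for n,i in(('now',t),('old',cv2.imread('pics/top0.png')[:,:,::-1].copy())):
  m=bluemask(i)[190:215,150:180];c,h=cv2.findContours(m,cv2.RETR_CCOMP,1)
  for k,hh in zip(c,h[0]):
    if hh[3]>=0 and cv2.contourArea(k)>40: M=cv2.moments(k);print(n,M['m10']/M['m00']+150,M['m01']/M['m00']+190)
so=cv2.imread('pics/side0.png')[:,:,::-1].copy()
for i in(so,s):
  m=bluemask(i);m[:,:170]=0;m[:,235:]=0;m[:140]=0;m[200:]=0
  print(cv2.boundingRect(m),cv2.countNonZero(m))
"
```

```text
now 161.71920289855072 202.55434782608697
old 161.61824953445065 202.54562383612662
(180, 152, 46, 42) 1028
(180, 152, 46, 42) 1023
```

View pics/g3.png

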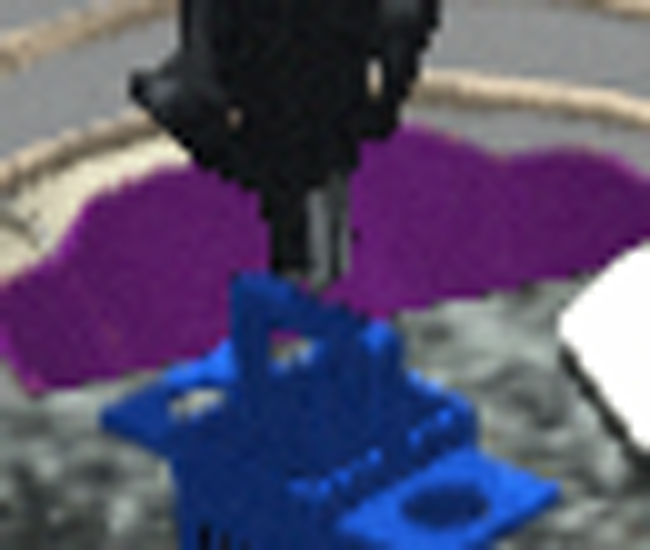

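```bash
python3 -c "
from h import *
P=np.array([0.1784,0.5984,0.2029]);q=R.from_quat([0.9895,-0.1445,-0.0001,0.001])
for z in(-.013,0,-.03):
  print(z,[proj('side',P+q.apply([0,y,z])) for y in(-.0425,-.055,.0425,.055)])
so=cv2.imread('pics/side0.png')
p=manip.sense()['ee_pos']
for z in(0,.01,.02,.03):print(z,proj('side',p+[0,0,z]))
for d in(-.02,-.01,.01,.02):print(d,proj('side',p+[d*.9,d*.43,0]))
cv2.imwrite('pics/g4.png',cv2.resize(so[60:120,50:115],None,fx=9,fy=9,interpolation=2))
"
```

```text
-0.013 [array([ 84.3391, 107.7803]), array([ 84.9476, 106.4459]), array([ 79.9619, 117.3789]), array([ 79.2806, 118.8728])]
0 [array([ 85.188 , 111.2212]), array([ 85.7875, 109.8696]), array([ 80.8768, 120.941 ]), array([ 80.2061, 122.4533])]
-0.03 [array([ 83.2158, 103.2269]), array([ 83.8364, 101.9158]), array([ 78.7503, 112.6624]), array([ 78.0551, 114.1315])]
0 [201.6577 159.2161]
0.01 [201.4556 156.6272]
0.02 [201.2517 154.0166]
0.03 [201.0461 151.384 ]
-0.02 [197.4777 161.5015]
-0.01 [199.5777 160.3533]
0.01 [203.718  158.0896]
0.02 [205.7589 156.9738]
```

View pics/g4.png

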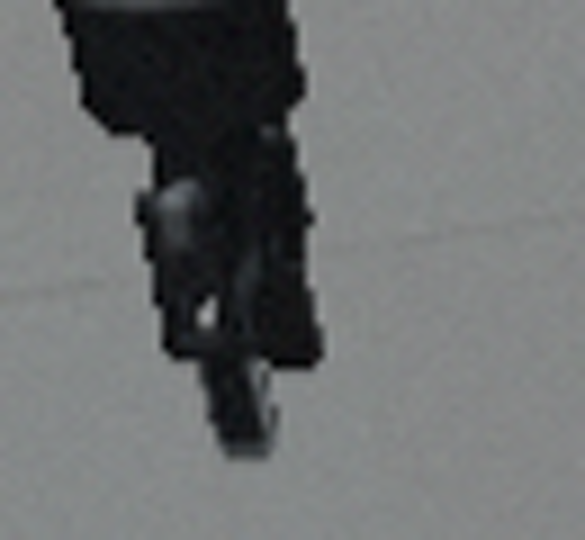

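The caddy has not moved (right hole at (161.7,202.6) before and after). In both views the visible fingertips sit about 20 mm higher than the reported TCP: (201.5,153.5) seen against (201.7,159.2) expected, and the same gap shows at the start pose. The jaws therefore closed just above the bar. I'll open and go about 22 mm lower, using the camera as the reference for height.

Request:
servo_tool:
  targets:
    - {"dp": [0,2,-2],"rotation": [-0.012,0.004,0]}
    - {"dp": [0,0,0],"rotation": [0,0,0]}
    - {"dp": [0,0,0],"rotation": [0,0,0]}
    - {"dp": [0,0,0],"rotation": [0,0,0]}
    - {"dp": [0,0,0],"rotation": [0,0,0]}
    - {"dp": [0,0,0],"rotation": [0,0,0]}
    - {"dp": [0,0,0],"rotation": [0,0,0]}
    - {"dp": [0,0,0],"rotation": [0,0,0]}
  jaw: 0

```text
clock: 4.4
ee_pos: [0.4984, 0.3, 0.1054]
tcp_rot: [0.845, -0.535, -0.0, 0.001]
contact_force: [-0.5, -0.0, -0.7]
gripper_width: 1.002
```

```bash
python3 -c "
from h import *
plan((.4973,.2983,.077),-64.6)"
```

```text
t 4.4 pos [0.4984 0.3    0.1054] F [-0.4642 -0.0103 -0.6591] w 1.0018704857709728 q [ 0.82    0.4006 -0.2347 -0.0001 -0.9368 -0.3772]
dp [ 1.0402  1.7052 28.3638] rot [ 0.0012 -0.0004 -0.0005]
```

Request:
servo_tool:
  targets:
    - {"dp": [1,1.5,8],"rotation": [0,0,0]}
    - {"dp": [0,0,8],"rotation": [0,0,0]}
    - {"dp": [0,0,6],"rotation": [0,0,0]}
    - {"dp": [0,0,4],"rotation": [0,0,0]}
    - {"dp": [0,0,0],"rotation": [0,0,0]}

```text
clock: 4.82
ee_pos: [0.4968, 0.2978, 0.076]
tcp_rot: [0.845, -0.535, -0.0, 0.001]
contact_force: [-0.5, 0.3, -0.1]
gripper_width: 0.995
```

Request:
servo_tool:
  targets:
    - {"dp": [0,0,0],"rotation": [0,0,0]}
    - {"dp": [0,0,0],"rotation": [0,0,0]}
    - {"dp": [0,0,0],"rotation": [0,0,0]}
    - {"dp": [0,0,0],"rotation": [0,0,0]}
    - {"dp": [0,0,0],"rotation": [0,0,0]}
    - {"dp": [0,0,0],"rotation": [0,0,0]}
    - {"dp": [0,0,0],"rotation": [0,0,0]}
    - {"dp": [0,0,0],"rotation": [0,0,0]}
  jaw: 1

```text
clock: 5.48
ee_pos: [0.497, 0.298, 0.0758]
tcp_rot: [0.845, -0.535, -0.0, 0.001]
contact_force: [0.3, -0.6, -1.3]
gripper_width: 0.122
```

```bash
python3 -c "
from h import *
plan((.4973,.2983,.077),-64.6)
t=manip.read_camera('top');s=manip.read_camera('side')
cv2.imwrite('pics/g5.png',cv2.resize(np.hstack([s[125:205,170:235],t[180:260,105:190]]),None,fx=5,fy=5,interpolation=2)[:,:,::-1])"
```

```text
t 5.4833 pos [0.497  0.298  0.0758] F [ 0.2787 -0.5935 -1.337 ] w 0.12209043123712619 q [ 0.8192  0.4314 -0.272  -0.0005 -0.8699 -0.3765]
dp [-0.1586 -0.3998 -1.224 ] rot [ 0.0024 -0.0005 -0.0009]
```

View pics/g5.png

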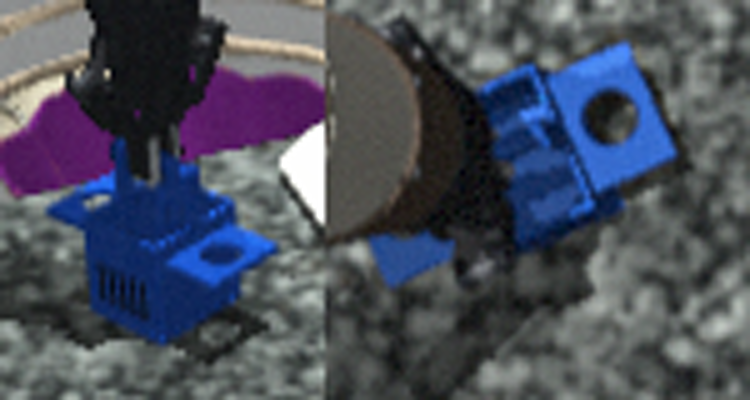

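The grasp holds: the opening is 0.122 and the fingers are on the bar in the side view. Lifting.

Request:
servo_tool:
  targets:
    - {"dp": [0,0,0],"rotation": [0,0,0]}
    - {"dp": [0,0,-4],"rotation": [0,0,0]}
    - {"dp": [0,0,-6],"rotation": [0,0,0]}
    - {"dp": [0,0,-10],"rotation": [0,0,0]}
    - {"dp": [0,0,-15],"rotation": [0,0,0]}
    - {"dp": [0,0,-15],"rotation": [0,0,0]}
    - {"dp": [0,0,-15],"rotation": [0,0,0]}
    - {"dp": [0,0,-15],"rotation": [0,0,0]}
    - {"dp": [0,0,-15],"rotation": [0,0,0]}
    - {"dp": [0,0,-10],"rotation": [0,0,0]}
    - {"dp": [0,0,-5],"rotation": [0,0,0]}
    - {"dp": [0,0,0],"rotation": [0,0,0]}

```text
clock: 6.58
ee_pos: [0.4967, 0.2973, 0.1975]
tcp_rot: [0.845, -0.535, -0.0, 0.001]
contact_force: [0.9, 0.4, -2.1]
gripper_width: 0.123
```

```bash
python3 -c "
from h import *
plan((.6345,-.041,.186),-64.6);plan((.6345,-.041,.186),-84.7)"
```

```text
t 6.5833 pos [0.4967 0.2973 0.1975] F [ 0.9072  0.423  -2.1013] w 0.1231561513942423 q [ 0.8189  0.3119 -0.1176 -0.0003 -1.1428 -0.3767]
dp [364.7301  20.1059  11.5864] rot [ 0.0014 -0.0002 -0.0013]
t 6.5833 pos [0.4967 0.2973 0.1975] F [ 0.9072  0.423  -2.1013] w 0.1231561513942423 q [ 0.8189  0.3119 -0.1176 -0.0003 -1.1428 -0.3767]
dp [364.7301  20.1059  11.5864] rot [ 0.0014 -0.0005  0.3495]
```

Request:
servo_tool:
  targets:
    - {"dp": [10,0.5,0],"rotation": [0,0,0]}
    - {"dp": [20,1,0],"rotation": [0,0,0]}
    - {"dp": [30,1.5,0],"rotation": [0,0,0]}
    - {"dp": [36,2,0],"rotation": [0,0,0]}
    - {"dp": [36,2,0],"rotation": [0,0,0]}
    - {"dp": [36,2,0],"rotation": [0,0,0]}
    - {"dp": [36,2,0],"rotation": [0,0,0]}
    - {"dp": [36,2,0],"rotation": [0,0,0]}
    - {"dp": [36,2,0],"rotation": [0,0,0]}
    - {"dp": [30,2,0],"rotation": [0,0,0]}
    - {"dp": [20,1,0],"rotation": [0,0,0]}
    - {"dp": [10,0.5,0],"rotation": [0,0,0]}

```text
clock: 7.58
ee_pos: [0.6242, -0.0278, 0.1884]
tcp_rot: [0.847, -0.532, -0.008, 0.002]
contact_force: [-1.1, 5.3, 0.2]
gripper_width: 0.125
```

Request:
servo_tool:
  targets:
    - {"dp": [0,0,0],"rotation": [0,0,0.05]}
    - {"dp": [0,0,0],"rotation": [0,0,0.08]}
    - {"dp": [0,0,0],"rotation": [0,0,0.08]}
    - {"dp": [0,0,0],"rotation": [0,0,0.08]}
    - {"dp": [0,0,0],"rotation": [0,0,0.04]}
    - {"dp": [0,0,0],"rotation": [0,0,0]}
    - {"dp": [0,0,0],"rotation": [0,0,0]}

```text
clock: 8.17
ee_pos: [0.6181, -0.0275, 0.1865]
tcp_rot: [0.743, -0.669, -0.015, 0.006]
contact_force: [-0.3, 2.0, -0.5]
gripper_width: 0.12
```

```bash
python3 -c "
from h import *
plan((.6345,-.041,.17),-84.7)"
```

```text
t 8.1667 pos [ 0.6181 -0.0275  0.1865] F [-0.3324  2.0233 -0.5307] w 0.1201202223811992 q [ 0.2077  0.4027 -0.0023 -0.0179 -1.1928 -0.0973]
dp [ 15.3091 -15.3631  15.8993] rot [0.0286 0.0136 0.0111]
```

Request:
servo_tool:
  targets:
    - {"dp": [7,-7,3],"rotation": [0.028,0.013,0.011]}
    - {"dp": [8,-8,3],"rotation": [0,0,0]}
    - {"dp": [0,0,0],"rotation": [0,0,0]}
    - {"dp": [0,0,0],"rotation": [0,0,0]}
    - {"dp": [0,0,0],"rotation": [0,0,0]}

```text
clock: 8.58
ee_pos: [0.6333, -0.0392, 0.1804]
tcp_rot: [0.741, -0.671, -0.001, 0.0]
contact_force: [-1.2, 2.2, 0.9]
gripper_width: 0.124
```

```bash
python3 -c "
from h import *
plan((.6345,-.041,.17),-84.7)
t=manip.read_camera('top');s=manip.read_camera('side')
cv2.imwrite('pics/top1.png',t[:,:,::-1]);cv2.imwrite('pics/side1.png',s[:,:,::-1])
c=np.zeros((600,760,3),np.uint8);c[:,:380]=cv2.resize(t[120:210,225:282],(380,600),interpolation=2);c[:,380:]=cv2.resize(s[165:255,247:304],(380,600),interpolation=2)
cv2.imwrite('pics/h1.png',np.hstack([cv2.resize(t[120:210,225:325],(400,360),interpolation=2),cv2.resize(s[165:255,235:335],(400,360),interpolation=2)])[:,:,::-1])"
```

```text
t 8.5833 pos [ 0.6333 -0.0392  0.1804] F [-1.202   2.2155  0.868 ] w 0.12385335708346239 q [ 0.1918  0.4178  0.     -0.002  -1.1544 -0.0917]
dp [ 1.8895 -1.0851 10.3499] rot [0.0016 0.0017 0.0068]
```

View pics/h1.png

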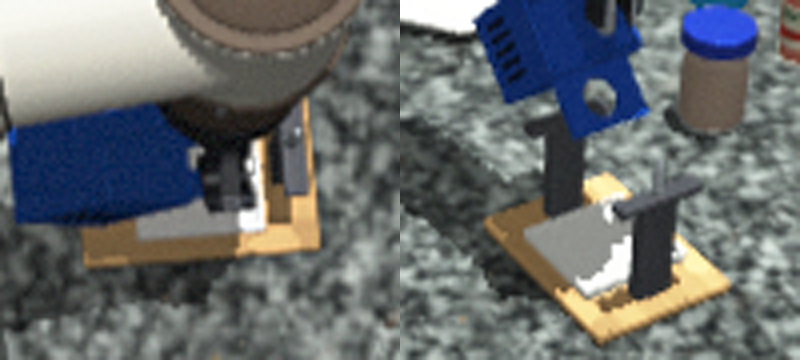

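The picture shows the caddy tilted. In the side half its near ear hole faces the camera at (600,97), and in the top half the box leans to +y. Its bottom caught the left post's pin because I crossed too low. I'll raise clear and measure the tilt.

Request:
servo_tool:
  targets:
    - {"dp": [0,0,-5],"rotation": [0,0,0]}
    - {"dp": [0,0,-10],"rotation": [0,0,0]}
    - {"dp": [0,0,-12],"rotation": [0,0,0]}
    - {"dp": [0,0,-12],"rotation": [0,0,0]}
    - {"dp": [0,0,-12],"rotation": [0,0,0]}
    - {"dp": [0,0,-12],"rotation": [0,0,0]}
    - {"dp": [0,0,-6],"rotation": [0,0,0]}
    - {"dp": [0,0,0],"rotation": [0,0,0]}
    - {"dp": [0,0,0],"rotation": [0,0,0]}

```text
clock: 9.43
ee_pos: [0.6305, -0.0439, 0.254]
tcp_rot: [0.741, -0.672, -0.001, 0.006]
contact_force: [0.4, -0.4, -2.0]
gripper_width: 0.125
```

```bash
cat >> h.py <<'E'
def bar():
    s=manip.sense();q=R.from_quat(s["tcp_rot"]);return s["ee_pos"]+q.apply([0,0,-.039]),q
def hole(phi,ys):
    """ear hole px (side) for caddy swung phi deg (bottom to +y) about the pinch axis"""
    p,q=bar();y=q.apply([1,0,0]);y[2]=0;y/=-np.linalg.norm(y);x=np.cross(y,[0,0,1]);r=R.from_rotvec(x*np.radians(phi))
    return p+r.apply(y*ys*.057+np.array([0,0,-.054]))
E
python3 -c "
from h import *
plan((.6345,-.041,.17),-84.7)
t=manip.read_camera('top');s=manip.read_camera('side')
m=bluemask(s);m[:,:235]=0;m[:,320:]=0;m[:90]=0;m[230:]=0
c,h=cv2.findContours(m,cv2.RETR_CCOMP,1)
for k,hh in zip(c,h[0]):
  if cv2.contourArea(k)>20: M=cv2.moments(k);print('hole' if hh[3]>=0 else 'out',cv2.contourArea(k),M['m10']/M['m00'],M['m01']/M['m00'],cv2.boundingRect(k))
for f in range(0,91,15): print(f,proj('side',hole(f,-1)),proj('side',hole(f,1)))
cv2.imwrite('pics/h2.png',np.hstack([cv2.resize(t[110:210,205:325],(400,333),interpolation=2),cv2.resize(s[125:225,235:355],(400,333),interpolation=2)])[:,:,::-1])"
```

```text
t 9.4333 pos [ 0.6305 -0.0439  0.254 ] F [ 0.3865 -0.4269 -1.9987] w 0.12539735059288507 q [ 0.1889  0.3743  0.1148  0.0054 -1.3219 -0.092 ]
dp [-3.0106 -5.1368 83.889 ] rot [ 0.01   -0.0062  0.0058]
out 152.5 312.7551912568306 172.53879781420764 (305, 166, 15, 14)
out 1251.0 275.1697308819611 154.06821209698907 (254, 123, 45, 56)
hole 79.5 286.0293501048218 167.74633123689725 (281, 162, 11, 12)
0 [301.2294 171.3909] [276.34   153.2657]
15 [297.2013 172.9075] [274.1169 146.2322]
30 [292.7929 172.4554] [272.8657 139.0139]
45 [288.3007 170.1565] [272.6722 132.0174]
60 [283.9995 166.2272] [273.5766 125.6573]
75 [280.1329 160.951 ] [275.5648 120.3443]
90 [276.909  154.6584] [278.5595 116.465 ]
```

View pics/h2.png

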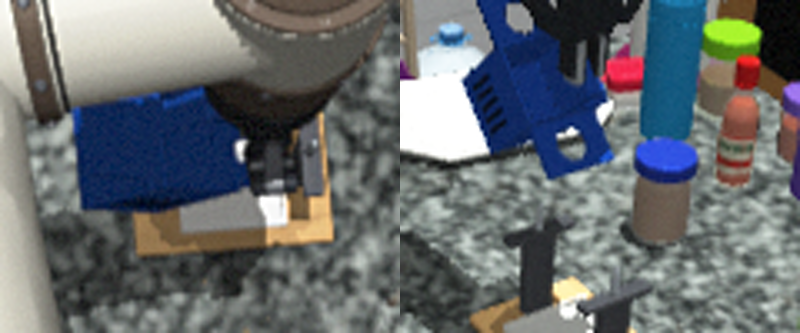

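The near hole is at (286.0,167.7), which fits a swing of about 53° about the grip axis. That also confirms the bar is still gripped at its middle. I can push the box upright against the outer face of the right post's head, with its underside at z≈0.08 and moving the hand toward +y. I'll move there high first.

Request:
servo_tool:
  targets:
    - {"dp": [5,-2,0],"rotation": [0.01,-0.006,0.006]}
    - {"dp": [12,-2,0],"rotation": [0,0,0]}
    - {"dp": [18,0,0],"rotation": [0,0,0]}
    - {"dp": [20,0,0],"rotation": [0,0,0]}
    - {"dp": [20,0,0],"rotation": [0,0,0]}
    - {"dp": [20,0,0],"rotation": [0,0,0]}
    - {"dp": [20,0,0],"rotation": [0,0,0]}
    - {"dp": [20,0,0],"rotation": [0,0,0]}
    - {"dp": [15,0,0],"rotation": [0,0,0]}
    - {"dp": [8,0,0],"rotation": [0,0,0]}
    - {"dp": [0,0,0],"rotation": [0,0,0]}
    - {"dp": [0,0,0],"rotation": [0,0,0]}

```text
clock: 10.53
ee_pos: [0.6472, -0.217, 0.2436]
tcp_rot: [0.738, -0.675, -0.005, 0.005]
contact_force: [-0.1, 0.4, -1.2]
gripper_width: 0.128
```

```bash
cat >> h.py <<'E'
def fitphi():
    s=manip.read_camera('side');m=bluemask(s);g=proj('side',bar()[0]);out=[]
    c,h=cv2.findContours(m,cv2.RETR_CCOMP,1)
    for k,hh in zip(c,h[0]):
        if hh[3]>=0 and cv2.contourArea(k)>15:
            M=cv2.moments(k);u=np.array([M['m10'],M['m01']])/M['m00']
            if np.linalg.norm(u-g)<70: out.append((u,cv2.contourArea(k)))
    for u,a in out:
        for ys in(-1,1):
            e=[np.linalg.norm(proj('side',hole(f,ys))-u) for f in range(-60,91)];i=int(np.argmin(e))
            if e[i]<8: print("hole",u,"area",a,"ear",ys,"phi",i-60,"res px",round(e[i],1))
E
python3 -c "
from h import *
plan((.6502,-.2053,.156),-84.7);fitphi()
M=[onz('top',(377,213),.08)];print('grey~',M)"
```

```text
t 10.5333 pos [ 0.6472 -0.217   0.2436] F [-0.0879  0.3746 -1.2411] w 0.1279155288904318 q [-0.0866  0.4729  0.2459  0.0011 -1.3584  0.1749]
dp [-11.2166  -5.2936  87.5882] rot [ 0.0146  0.0015 -0.0039]
hole [327.  202.5] area 96.0 ear -1 phi 53 res px 0.2
hole [327.  202.5] area 96.0 ear 1 phi -40 res px 0.2Traceback (most recent call last):
  File "<string>", line 3, in <module>
    plan((.6502,-.2053,.156),-84.7);fitphi()
                                    ~~~~~~^^
  File "h.py", line 39, in fitphi
    e=[np.linalg.norm(proj('side',hole(f,ys))-u) for f in range(-60,91)];i=int(np.argmin(e))
                      ~~~~^^^^^^^^^^^^^^^^^^^
  File "h.py", line 10, in proj
    p=manip.camera_params(n);T=p["cam_to_world"];c=T[:3,:3].T@(np.asarray(P)-T[:3,3])
ValueError: time passes only in moves, steps and waits
```

```bash
sed -i 's/^np.set_printoptions.*/&\nCP={n:manip.camera_params(n) for n in("top","side")}/; s/p=manip.camera_params(n);/p=CP[n];/' h.py; sed -i 's/for f in range(-60,91)\];i/for f in range(-60,91,1)];i/; s/    p,q=bar();y=/    p,q=PQ;y=/; s/^def fitphi():/def fitphi():\n    global PQ;PQ=bar()/' h.py; grep -n "CP\|PQ" h.py
```

```text
4:CP={n:manip.camera_params(n) for n in("top","side")}
6:    p=CP[n];T=p["cam_to_world"]
11:    p=CP[n];T=p["cam_to_world"];c=T[:3,:3].T@(np.asarray(P)-T[:3,3])
20:    """remaining shift (mm) and turn in tool axes to TCP pos, tool x at world yaw (deg), pointing down"""
29:    p,q=PQ;y=q.apply([1,0,0]);y[2]=0;y/=-np.linalg.norm(y);x=np.cross(y,[0,0,1]);r=R.from_rotvec(x*np.radians(phi))
32:    global PQ;PQ=bar()
```

Request:
servo_tool:
  targets:
    - {"dp": [0,-3,6],"rotation": [0.014,0.001,-0.004]}
    - {"dp": [0,-2,10],"rotation": [0,0,0]}
    - {"dp": [0,0,12],"rotation": [0,0,0]}
    - {"dp": [0,0,12],"rotation": [0,0,0]}
    - {"dp": [0,0,12],"rotation": [0,0,0]}
    - {"dp": [0,0,12],"rotation": [0,0,0]}
    - {"dp": [0,0,12],"rotation": [0,0,0]}
    - {"dp": [0,0,6],"rotation": [0,0,0]}
    - {"dp": [0,0,0],"rotation": [0,0,0]}
    - {"dp": [0,0,0],"rotation": [0,0,0]}

```text
clock: 11.42
ee_pos: [0.6527, -0.2067, 0.1561]
tcp_rot: [0.743, -0.669, -0.002, 0.0]
contact_force: [-0.3, 0.6, -1.1]
gripper_width: 0.125
```

```bash
python3 -c "
from h import *
plan((.6442,-.1406,.156),-84.7);fitphi()"
```

```text
t 11.4167 pos [ 0.6527 -0.2067  0.1561] F [-0.2981  0.5741 -1.0956] w 0.1251071425315564 q [-0.072   0.5199  0.1068 -0.0018 -1.1605  0.177 ]
dp [-66.6703   1.5836   0.2701] rot [0.0026 0.0021 0.0118]
hole [322.9797 227.1842] area 90.5 ear -1 phi 53 res px 0.4
hole [322.9797 227.1842] area 90.5 ear 1 phi -40 res px 0.4
```

Request:
servo_tool:
  targets:
    - {"dp": [-6,1,0],"rotation": [0.002,0.002,0.011]}
    - {"dp": [-6,0,0],"rotation": [0,0,0]}
    - {"dp": [-6,0,0],"rotation": [0,0,0]}
    - {"dp": [-6,0,0],"rotation": [0,0,0]}
    - {"dp": [-6,0,0],"rotation": [0,0,0]}
    - {"dp": [-6,0,0],"rotation": [0,0,0]}
    - {"dp": [-6,0,0],"rotation": [0,0,0]}
    - {"dp": [-5,0,0],"rotation": [0,0,0]}

```text
clock: 12.13
ee_pos: [0.6554, -0.1756, 0.178]
tcp_rot: [0.74, -0.673, 0.023, 0.003]
contact_force: [-0.9, -5.1, 0.3]
gripper_width: 0.124
```

```bash
python3 -c "
from h import *
plan((.6442,-.1406,.156),-84.7);fitphi()"
```

```text
t 12.1333 pos [ 0.6554 -0.1756  0.178 ] F [-0.9329 -5.0719  0.2756] w 0.12419630957971683 q [-0.0067  0.4714  0.0647  0.0391 -1.1331  0.0855]
dp [-36.6986   8.4011  20.3752] rot [-0.0275 -0.0384  0.0023]
hole [318.6727 214.3493] area 83.5 ear -1 phi 50 res px 0.8
hole [318.6727 214.3493] area 83.5 ear 1 phi -43 res px 0.8
```

The push only lifted the hand, because the contact line runs through the pivot. Tilting the hand about the pinch axis levels the caddy just as well and leaves the gripper body clear. I'll raise first, then tilt.

Request:
servo_tool:
  targets:
    - {"dp": [6,0,-5],"rotation": [0,0,0]}
    - {"dp": [0,4,-12],"rotation": [0,0,0]}
    - {"dp": [0,4,-15],"rotation": [-0.02,0,0]}
    - {"dp": [0,0,-15],"rotation": [0,0,0]}
    - {"dp": [0,0,-15],"rotation": [0,0,0]}
    - {"dp": [0,0,-15],"rotation": [0,0,0]}
    - {"dp": [0,0,-8],"rotation": [0,0,0]}
    - {"dp": [0,0,0],"rotation": [0,0,0]}

```text
clock: 12.85
ee_pos: [0.6441, -0.1755, 0.2732]
tcp_rot: [0.74, -0.673, 0.016, 0.007]
contact_force: [-0.1, -0.1, -1.1]
gripper_width: 0.122
```

Request:
servo_tool:
  targets:
    - {"dp": [0,0,0],"rotation": [0,0.05,0]}
    - {"dp": [0,0,0],"rotation": [0,0.09,0]}
    - {"dp": [0,0,0],"rotation": [0,0.1,0]}
    - {"dp": [0,0,0],"rotation": [0,0.1,0]}
    - {"dp": [0,0,0],"rotation": [0,0.1,0]}
    - {"dp": [0,0,0],"rotation": [0,0.05,0]}
    - {"dp": [0,0,0],"rotation": [0,0,0]}

```text
clock: 13.43
ee_pos: [0.6429, -0.1756, 0.2722]
tcp_rot: [0.711, -0.651, 0.202, 0.174]
contact_force: [-0.8, -0.3, -2.1]
gripper_width: 0.124
```

```bash
cat >> h.py <<'E'
def planb(bpos,tilt,yawx=-84.7):
    """remaining TCP shift/turn so the bar middle is at bpos, hand tilted tilt deg about tool y from down"""
    s=manip.sense();Rc=R.from_quat(s["tcp_rot"]);a=np.radians(yawx)
    Rt=R.from_matrix(np.c_[[np.cos(a),np.sin(a),0],[np.sin(a),-np.cos(a),0],[0,0,-1]])*R.from_euler('y',tilt,degrees=True)
    b=bar()[0];print("t",s["clock"],"bar",b,"F",s["contact_force"],"w",s["gripper_width"],"q",s["joints"])
    rv=(Rc.inv()*Rt).as_rotvec();print("bar dp",Rc.inv().apply(np.asarray(bpos)-b)*1e3,"tcp dp",Rc.inv().apply(np.asarray(bpos)+Rt.apply([0,0,.039])-s["ee_pos"])*1e3,"rot",rv)
    print("tool axes (world rows: 1mm world x,y,z in tool)",Rc.inv().apply(np.eye(3)).tolist())
E
python3 -c "
from h import *
planb((.635,-.041,.28),50);fitphi()"
```

```text
t 13.4333 bar [ 0.6406 -0.1557  0.3057] F [-0.76   -0.307  -2.0975] w 0.12361991237154102 q [ 0.1987  0.3631 -0.1702  0.5929 -1.1594 -0.3866]
bar dp [-111.6176   -4.7194  -36.8205] tcp dp [-98.8622  -4.3532 -38.9672] rot [-0.0111  0.3332 -0.0091]
tool axes (world rows: 1mm world x,y,z in tool) [[0.07213905867071191, -0.9955999344600545, 0.0598057415073133], [-0.854955031994408, -0.09260609063445702, -0.5103684994637151], [0.513661220535038, -0.014313716517338149, -0.8578736900254703]]
hole [326.4343 188.8586] area 16.5 ear -1 phi 10 res px 0.2
hole [326.4343 188.8586] area 16.5 ear 1 phi -60 res px 7.9
hole [295.4032 158.8038] area 62.0 ear 1 phi 17 res px 3.3
```

Request:
servo_tool:
  targets:
    - {"dp": [0,0,0],"rotation": [-0.01,0.06,-0.009]}
    - {"dp": [0,0,0],"rotation": [0,0.1,0]}
    - {"dp": [0,0,0],"rotation": [0,0.1,0]}
    - {"dp": [0,0,0],"rotation": [0,0.05,0]}
    - {"dp": [0,0,0],"rotation": [0,0,0]}
    - {"dp": [0,0,0],"rotation": [0,0,0]}

```text
clock: 13.98
ee_pos: [0.6444, -0.1785, 0.2747]
tcp_rot: [0.67, -0.618, 0.305, 0.274]
contact_force: [-0.4, 0.1, -1.8]
gripper_width: 0.123
```

```bash
python3 -c "
from h import *
planb((.635,-.041,.28),50);fitphi()
t=manip.read_camera('top');s=manip.read_camera('side')
g=proj('side',bar()[0]).astype(int);print(g)
cv2.imwrite('pics/h3.png',np.hstack([cv2.resize(t[100:250,235:385],(400,400),interpolation=2),cv2.resize(s[g[1]-35:g[1]+65,g[0]-50:g[0]+50],(400,400),interpolation=2)])[:,:,::-1])"
```

```text
t 13.9833 bar [ 0.6416 -0.1494  0.3006] F [-0.4052  0.1189 -1.7661] w 0.12339310131989263 q [ 0.2598  0.4001 -0.338   0.9101 -1.2076 -0.6888]
bar dp [-87.4743  -2.4352 -67.595 ] tcp dp [-86.4122  -2.3944 -67.6095] rot [-0.0012  0.0272 -0.0124]
tool axes (world rows: 1mm world x,y,z in tool) [[0.048976486983518266, -0.9963089810006708, 0.07049622755976837], [-0.6616663604804668, -0.08523601215495084, -0.744937883075129], [0.748197120504541, -0.010160541783115928, -0.6633986978125502]]
[315 157]
```

View pics/h3.png

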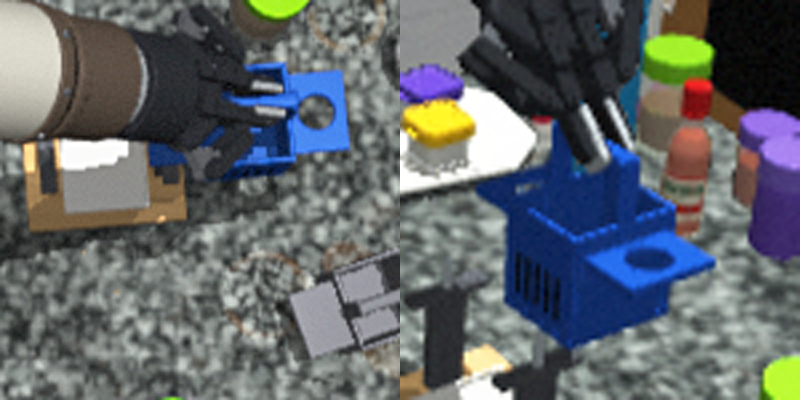

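The caddy is upright again with the hand tilted (box at (600,260) in the crop, hole at (318,110) in the top half). I'll measure the hole in both views to get the attitude and position.

```bash
cat >> h.py <<'E'
def holes(n,r=90):
    """dark/non-blue blobs inside the closed blue region near the bar"""
    i=manip.read_camera(n);h=cv2.cvtColor(i,cv2.COLOR_RGB2HSV);m=cv2.inRange(h,(100,90,40),(126,255,255));g=proj(n,bar()[0]);o=[]
    c,hh=cv2.findContours(m,cv2.RETR_CCOMP,1)
    for k,e in zip(c,hh[0]):
        a=cv2.contourArea(k)
        if e[3]>=0 and a>12:
            M=cv2.moments(k);u=np.array([M['m10'],M['m01']])/M['m00']
            if np.linalg.norm(u-g)<r:o.append((u,a))
    return o
E
python3 -c "
import h
from h import *
h.PQ=bar()
for n in('top','side'):
  print(n,holes(n))
  for f in(-10,0,10):print(f,proj(n,hole(f,-1)),proj(n,hole(f,1)))
s=cv2.imread('pics/side0.png')
i=manip.read_camera('side');print(i[187,320:336].tolist())
"
```

```text
top [(array([353.2159, 141.3286]), 140.5)]
-10 [360.7747 139.9785] [306.8276 145.0884]
0 [355.5907 141.2596] [302.5797 144.558 ]
10 [349.8946 142.4087] [299.1422 143.8134]
side [(array([304., 195.]), 14.0), (array([301. , 194.5]), 20.0), (array([299., 193.]), 18.0), (array([294. , 189.5]), 20.0)]
-10 [331.1195 185.8526] [302.5363 171.6085]
0 [328.3356 187.9027] [300.4707 166.8327]
10 [325.2435 188.9955] [298.8449 161.8157]
[[40, 110, 238], [31, 91, 215], [15, 40, 101], [17, 42, 104], [14, 45, 104], [13, 41, 101], [18, 45, 105], [14, 41, 102], [18, 44, 103], [16, 44, 103], [10, 42, 104], [19, 49, 121], [15, 41, 108], [27, 75, 183], [40, 110, 239], [38, 112, 238]]
```

Request:
servo_tool:
  targets:
    - {"dp": [-5,0,-4],"rotation": [0,0.03,-0.006]}
    - {"dp": [-8,0,-6],"rotation": [0,0.03,-0.006]}
    - {"dp": [-12,-0.5,-9],"rotation": [0,0,0]}
    - {"dp": [-12,-0.5,-10],"rotation": [0,0,0]}
    - {"dp": [-12,-0.5,-10],"rotation": [0,0,0]}
    - {"dp": [-12,-0.5,-10],"rotation": [0,0,0]}
    - {"dp": [-10,0,-8],"rotation": [0,0,0]}
    - {"dp": [-6,0,-5],"rotation": [0,0,0]}
    - {"dp": [0,0,0],"rotation": [0,0,0]}
    - {"dp": [0,0,0],"rotation": [0,0,0]}

```text
clock: 15.12
ee_pos: [0.6389, -0.0762, 0.2564]
tcp_rot: [0.663, -0.61, 0.324, 0.289]
contact_force: [-0.2, -0.2, -2.0]
gripper_width: 0.122
```

```bash
python3 -c "
import h
from h import *
planb((.635,-.041,.28),53)
h.PQ=bar()
for n in('top','side'):
  print(n,holes(n))
  for f in(-10,0,10):print(f,proj(n,hole(f,-1)))
"
```

```text
t 15.1167 bar [ 0.6359 -0.0459  0.2807] F [-0.2289 -0.2468 -2.0304] w 0.12199824836798519 q [ 0.4437  0.4486 -0.3322  0.8639 -1.3169 -0.8248]
bar dp [-3.6255  0.4373 -3.3869] tcp dp [-2.5611  0.6295 -3.4019] rot [-0.0051  0.0273 -0.0125]
tool axes (world rows: 1mm world x,y,z in tool) [[0.04519185650168514, -0.9959696346330407, 0.07747375681389695], [-0.6218260201404109, -0.08874234207373774, -0.7781113014213359], [0.7818504312093641, -0.013010903588739076, -0.6233302652731826]]
top [(array([305.0155, 145.3094]), 139.5)]
-10 [310.5528 144.3021]
0 [306.046  145.5132]
10 [300.9403 146.6052]
side []
-10 [304.8593 173.2938]
0 [302.6007 175.3226]
10 [300.0528 176.4756]
```

Request:
servo_tool:
  targets:
    - {"dp": [-4,1,1],"rotation": [-0.005,0.01,-0.012]}
    - {"dp": [-8,0.5,6],"rotation": [0,0,0]}
    - {"dp": [-9,0,7],"rotation": [0,0,0]}
    - {"dp": [-9,0,7],"rotation": [0,0,0]}
    - {"dp": [-9,0,7],"rotation": [0,0,0]}
    - {"dp": [-9,0,7],"rotation": [0,0,0]}
    - {"dp": [-9,0,7],"rotation": [0,0,0]}
    - {"dp": [-4,0,3],"rotation": [0,0,0]}
    - {"dp": [0,0,0],"rotation": [0,0,0]}
    - {"dp": [0,0,0],"rotation": [0,0,0]}

```text
clock: 16.05
ee_pos: [0.6351, -0.0786, 0.1704]
tcp_rot: [0.663, -0.606, 0.322, 0.299]
contact_force: [-0.2, 0.4, -1.8]
gripper_width: 0.125
```

```bash
python3 -c "
import h
from h import *
planb((.635,-.041,.157),53)
h.PQ=bar()
for n in('top','side'):
  print(n,holes(n))
  for f in(-10,0,10):print(f,proj(n,hole(f,-1)))
o=holes('top')
for u,a in o: print(onz('top',u,bar()[0][2]-.054))
"
```

```text
t 16.05 bar [ 0.6326 -0.0479  0.1943] F [-0.1852  0.4084 -1.7943] w 0.1246934487418441 q [ 0.4342  0.5359 -0.4337  0.914  -1.2101 -0.9603]
bar dp [-33.5222  -3.2294  17.6592] tcp dp [-32.9142  -3.5209  17.6534] rot [0.0075 0.0156 0.0012]
tool axes (world rows: 1mm world x,y,z in tool) [[0.05782365056835781, -0.9961800417569826, 0.06543508111101365], [-0.611465033429746, -0.08715195301953214, -0.7864572779100217], [0.7891558390633047, 0.005464566765786882, -0.6141687066127305]]
top [(array([302.161, 154.072]), 118.0)]
-10 [306.6103 152.2906]
0 [302.5232 153.3957]
10 [297.8741 154.4212]
side [(array([279. , 210.5]), 16.0), (array([277., 209.]), 14.0), (array([275. , 207.5]), 16.0)]
-10 [302.1633 201.1648]
0 [299.9764 202.8197]
10 [297.5    203.6411]
[ 0.6366 -0.1035  0.1413]
```

Request:
servo_tool:
  targets:
    - {"dp": [-2,-2,-3],"rotation": [0.007,0.012,0]}
    - {"dp": [-2,-1.5,-3],"rotation": [0,0,0]}
    - {"dp": [0,0,0],"rotation": [0,0,0]}
    - {"dp": [0,0,0],"rotation": [0,0,0]}

```text
clock: 16.53
ee_pos: [0.6397, -0.0693, 0.1741]
tcp_rot: [0.662, -0.604, 0.33, 0.297]
contact_force: [-0.6, -0.2, -2.2]
gripper_width: 0.118
```

```bash
python3 -c "
from h import *
planb((.635,-.041,.157),53)
o=holes('top')
for u,a in o: print(u,onz('top',u,bar()[0][2]-.054))
"
```

```text
t 16.5333 bar [ 0.6366 -0.0384  0.1977] F [-0.6288 -0.1919 -2.2128] w 0.11801169776001316 q [ 0.4486  0.5398 -0.4253  0.9206 -1.2216 -0.9727]
bar dp [-30.9186   2.102   26.5281] tcp dp [-30.7545   2.2949  26.5273] rot [-0.005   0.0042 -0.0036]
tool axes (world rows: 1mm world x,y,z in tool) [[0.05231027225985298, -0.9955425626475227, 0.07847701175059868], [-0.6029114991971063, -0.09413032521363082, -0.7922355748204408], [0.7960913010151525, -0.005872634194264037, -0.6051480419001803]]
[298.6467 151.7251] [ 0.6413 -0.095   0.1438]
```

Request:
servo_tool:
  targets:
    - {"dp": [-3,1,3],"rotation": [-0.005,0.004,0]}
    - {"dp": [-4.5,0.5,3.8],"rotation": [0,0,0]}
    - {"dp": [-4.5,0,3.6],"rotation": [0,0,0]}
    - {"dp": [-4.5,0,3.6],"rotation": [0,0,0]}
    - {"dp": [-4.5,0,3.6],"rotation": [0,0,0]}
    - {"dp": [0,0,0],"rotation": [0,0,0]}

```text
clock: 17.08
ee_pos: [0.6388, -0.0712, 0.146]
tcp_rot: [0.66, -0.604, 0.332, 0.3]
contact_force: [-1.8, 2.9, 2.6]
gripper_width: 0.121
```

```bash
python3 -c "
from h import *
planb((.635,-.041,.157),53)
o=holes('top')
for u,a in o: print(u,onz('top',u,bar()[0][2]-.054))
"
```

```text
t 17.0833 bar [ 0.6359 -0.0401  0.1693] F [-1.7503  2.862   2.5988] w 0.1212717554394898 q [ 0.4431  0.574  -0.4529  0.9433 -1.1902 -1.0254]
bar dp [-9.3819  1.0098  8.0664] tcp dp [-9.4737  1.0359  8.0663] rot [-0.0007 -0.0024 -0.0052]
tool axes (world rows: 1mm world x,y,z in tool) [[0.05021913794184364, -0.9959516607512418, 0.07455419257977314], [-0.5978433693184682, -0.08977425426083595, -0.7965700779177265], [0.8000383390477734, -0.004568667065414034, -0.5999314822001972]]
[297.7089 154.273 ] [ 0.6401 -0.0956  0.1155]
```

```bash
python3 -c "
from h import *
t=manip.read_camera('top');s=manip.read_camera('side')
print(manip.sense()['contact_force'])
cv2.imwrite('pics/h4.png',np.hstack([cv2.resize(t[115:195,235:325],(394,350),interpolation=2),cv2.resize(s[165:255,250:340],(394,394),interpolation=2)[:350]])[:,:,::-1])"
```

```text
[-0.1515  0.3351  1.0843]
```

View pics/h4.png

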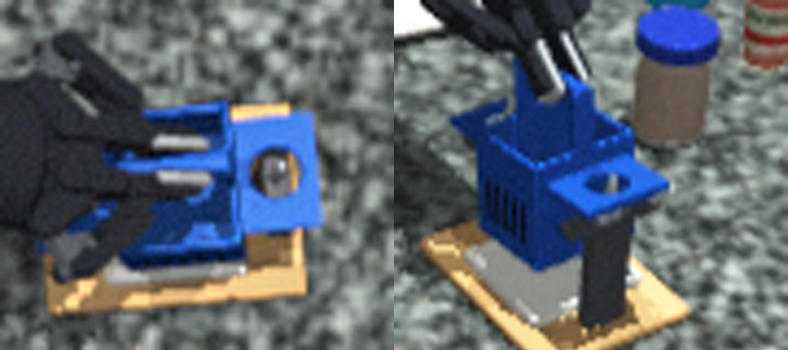

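The −y pin is centred in its hole ((275,175) in the top half), and the ear is still slightly above the head. I'll keep lowering gently and watch the force.

Request:
servo_tool:
  targets:
    - {"dp": [-2.5,1,2],"rotation": [0,0,-0.003]}
    - {"dp": [-2.5,0.5,2],"rotation": [0,0,0]}
    - {"dp": [0,0,0],"rotation": [0,0,0]}

```text
clock: 17.48
ee_pos: [0.6394, -0.0719, 0.1461]
tcp_rot: [0.658, -0.604, 0.335, 0.3]
contact_force: [0.6, 0.9, 0.5]
gripper_width: 0.124
```

```bash
python3 -c "
from h import *
planb((.635,-.041,.157),53)
o=holes('top')
for u,a in o: print(u,onz('top',u,bar()[0][2]-.054))
"
```

```text
t 17.4833 bar [ 0.6364 -0.0407  0.1694] F [0.6179 0.8595 0.4959] w 0.12429133134912058 q [ 0.4419  0.5741 -0.4572  0.9522 -1.1891 -1.0354]
bar dp [-9.8552  1.5152  7.4762] tcp dp [-10.134    1.705    7.4748] rot [-0.0048 -0.0072 -0.0093]
tool axes (world rows: 1mm world x,y,z in tool) [[0.04576932773796463, -0.9958274807854985, 0.07894806616265193], [-0.594377460375759, -0.09066671318064443, -0.7990588099247025], [0.8028826833577106, -0.010352566513982753, -0.5960471635121636]]
[298.0728 153.8049] [ 0.6413 -0.0965  0.1154]
```

```bash
python3 -c "
import h
from h import *
h.PQ=bar()
s=manip.read_camera('side');t=manip.read_camera('top')
v=s[200:214,290:308].astype(int);print(v[:,:,2])
print(tri((297.9,153.9),(298.9,206.8)))
for f in(-10,-5,0,5):print(f,proj('side',hole(f,-1)),proj('top',hole(f,-1)),proj('side',hole(f,1)))
# seat prediction
for z in(.1,.128):
  for y,x in((-.057,.6401),(.057,.6296)): print(z,proj('side',(x,-.041+y,z)),proj('top',(x,-.041+y,z)))
"
```

```text
[[229 156 119 127 132 127 126 127 126 124 125 127 165 198 136 145 156 120]
 [181 141 125 126 137 131 126 128 127 165 180 224 229 235 227 177 144 124]
 [127 128 130 128 145 146 160 162 226 230 231 240 239 239 238 230 199 155]
 [124 127 128 138 176 199 205 207 239 239 239 238 239 239 238 239 234 227]
 [125 163 175 200 206 211 197 188 208 223 217 220 235 238 239 238 239 238]
 [225 229 230 230 188 158 150 138 138 163 173 142 175 204 239 239 240 239]
 [239 238 238 213 137 118 118 110 103 136 149 102 109 129 228 238 239 238]
 [238 239 236 203 112 106 108 108 104 123 135 107 104 113 215 238 238 238]
 [239 238 238 231 163 105 104 104 100 118 127 104 110 179 234 239 238 209]
 [239 239 239 238 229 222 193 165 166 173 175 198 225 232 237 208 173 151]
 [227 238 239 238 238 239 233 229 231 230 231 233 211 205 163 145 122  95]
 [145 204 239 239 239 238 238 238 238 237 210 176 149 141 104  98  74  58]
 [ 95 128 184 239 239 238 238 212 204 175 149 125 126  92  66  57  51  50]
 [101  96 111 182 225 209 175 147 132 108 115 115 124  67  48  51  47  53]]
(array([ 0.6408, -0.0959,  0.1201]), np.float64(0.0012083082469290115))
-10 [300.9619 206.9913] [302.4651 153.0307] [278.1392 193.0333]
-5 [299.9563 207.8659] [300.5655 153.5455] [277.2107 190.9628]
0 [298.8717 208.5369] [298.5107 154.0414] [276.3628 188.8356]
5 [297.7178 209.0022] [296.3163 154.5154] [275.6006 186.6651]
0.1 [298.3731 213.0883] [298.0341 155.3746]
0.1 [275.474  193.3082] [252.1314 159.1914]
0.128 [299.0673 204.9854] [299.2093 153.3867]
0.128 [275.8153 185.4835] [252.0889 157.3043]
```

```bash
python3 -c "
from h import *
p,q=bar();u=q.apply([1,0,0]);u[2]=0;u/=-np.linalg.norm(u);v=np.cross(u,[0,0,1.])
print('yaw',np.degrees(np.arctan2(v[1],v[0])),'toolY tilt',q.apply([0,1,0]))
for ys in(-.08,.08):
  for xs in(-.032,.032):
    P=p+u*ys+v*xs+[0,0,-.051];print(ys,xs,'side',proj('side',P),'top',proj('top',P))
s=manip.read_camera('side');t=manip.read_camera('top')
for n,i in(('side',s),('top',t)):
  m=bluemask(i);g=proj(n,p).astype(int);k=np.zeros_like(m);k[g[1]-20:g[1]+45,g[0]-45:g[0]+45]=255;m&=k
  c,_=cv2.findContours(m,0,1)
  for a in c:
    if cv2.contourArea(a)>12: print(n,cv2.contourArea(a),cv2.approxPolyDP(a,1.5,True)[:,0].tolist())
"
```

```text
yaw 4.417288010601449 toolY tilt [-0.9959 -0.0903 -0.0099]
-0.08 -0.032 side [294.3315 215.6523] top [309.1086 166.153 ]
-0.08 0.032 side [313.2476 208.5495] top [307.0297 140.3288]
0.08 -0.032 side [263.1604 187.3609] top [243.62   170.6377]
0.08 0.032 side [281.0367 181.5403] top [241.8804 144.7883]
side 1124.5 [[278, 178], [278, 190], [272, 194], [271, 192], [275, 188], [263, 193], [269, 198], [270, 216], [283, 226], [292, 223], [292, 219], [290, 220], [287, 217], [289, 214], [295, 215], [312, 208], [312, 206], [304, 201], [305, 196], [295, 189], [295, 185], [288, 181], [290, 186], [284, 189]]
side 188.5 [[306, 169], [305, 174], [309, 178], [319, 179], [323, 176], [323, 170], [319, 167], [311, 166]]
top 32.0 [[261, 161], [257, 161], [251, 167], [256, 167]]
top 999.5 [[306, 141], [288, 143], [287, 138], [268, 140], [269, 142], [279, 143], [283, 148], [270, 151], [259, 149], [258, 151], [264, 154], [283, 153], [284, 156], [275, 161], [270, 160], [270, 166], [263, 172], [264, 175], [269, 173], [272, 175], [272, 173], [275, 174], [276, 172], [278, 174], [280, 172], [282, 174], [284, 172], [290, 173], [291, 167], [308, 166]]
```

The far ear's corner is at (263,193), where level would put it at (263,187). So the caddy is tilted about −6°, with the +y ear already resting on its head and its pin through the hole. I'll level it with the hand while lowering.

Request:
servo_tool:
  targets:
    - {"dp": [-4,0.7,2],"rotation": [0,-0.04,-0.005]}
    - {"dp": [-4,0.5,2],"rotation": [0,-0.04,0]}
    - {"dp": [-4,0,3],"rotation": [0,-0.03,0]}
    - {"dp": [-2,0,2],"rotation": [0,0,0]}
    - {"dp": [0,0,0],"rotation": [0,0,0]}

```text
clock: 18.15
ee_pos: [0.6388, -0.0726, 0.1349]
tcp_rot: [0.675, -0.619, 0.299, 0.268]
contact_force: [-0.7, 1.5, 0.5]
gripper_width: 0.124
```

```bash
cat > chk.py <<'E'
from h import *
planb((.635,-.041,.157),47)
u=np.array([-.0924,.9957,0]);v=np.array([.9957,.0924,0])
for ys in(-.08,.08):
  for xs in(-.032,.032):
    P=np.array([.635,-.041,.106])+u*ys+v*xs;print('seated',ys,xs,'side',proj('side',P),'top',proj('top',P))
for n in('side','top'):
  i=manip.read_camera(n);m=bluemask(i);g=proj(n,(.635,-.041,.12)).astype(int);k=np.zeros_like(m);k[g[1]-30:g[1]+35,g[0]-45:g[0]+45]=255;m&=k
  c,_=cv2.findContours(m,0,1)
  a=max(c,key=cv2.contourArea);print(n,cv2.contourArea(a),cv2.approxPolyDP(a,1.5,True)[:,0].tolist())
print(holes('top'))
E
python3 chk.py
```

```text
t 18.15 bar [ 0.636  -0.044   0.1613] F [-0.7135  1.5076  0.5161] w 0.12372194600241102 q [ 0.421   0.5513 -0.4458  0.8915 -1.113  -0.9721]
bar dp [-5.2698  0.7655  0.6792] tcp dp [-5.5291  0.9346  0.678 ] rot [-0.0043 -0.0067 -0.0086]
tool axes (world rows: 1mm world x,y,z in tool) [[0.05399192987756071, -0.9959251782946431, 0.07223510744008155], [-0.674995633340597, -0.08971107179094698, -0.7323474711974134], [0.7358435747352988, -0.009217528785044282, -0.6770888203802171]]
seated -0.08 -0.032 side [294.1309 219.3232] top [308.6803 166.8984]
seated -0.08 0.032 side [312.7212 211.9886] top [306.2297 141.3924]
seated 0.08 -0.032 side [262.4497 191.0786] top [244.0102 172.3234]
seated 0.08 0.032 side [280.0804 185.0494] top [241.8903 146.7827]
side 1177.0 [[278, 180], [276, 192], [272, 194], [269, 192], [275, 189], [275, 186], [262, 192], [268, 198], [268, 216], [282, 227], [292, 223], [295, 218], [311, 212], [311, 210], [303, 204], [303, 197], [292, 186], [288, 184], [290, 189], [285, 192]]
top 853.5 [[304, 143], [287, 144], [285, 139], [271, 140], [272, 143], [278, 143], [285, 149], [277, 151], [264, 149], [262, 152], [267, 154], [284, 154], [286, 156], [282, 160], [273, 161], [273, 166], [263, 176], [274, 173], [275, 175], [278, 173], [279, 175], [281, 173], [286, 174], [289, 168], [306, 167]]
[(array([295.8936, 155.2692]), 106.5)]
```

Request:
servo_tool:
  targets:
    - {"dp": [0,0.5,3],"rotation": [0,0,-0.005]}
    - {"dp": [-1,0,3],"rotation": [0,0,0]}
    - {"dp": [0,0,0],"rotation": [0,0,0]}

```text
clock: 18.55
ee_pos: [0.6408, -0.0749, 0.1352]
tcp_rot: [0.676, -0.616, 0.303, 0.269]
contact_force: [-1.8, 1.1, 1.2]
gripper_width: 0.127
```

```bash
python3 chk.py | grep -v seated
```

```text
t 18.55 bar [ 0.6377 -0.0462  0.1614] F [-1.8428  1.1402  1.2131] w 0.12652931054792185 q [ 0.4165  0.552  -0.4505  0.9059 -1.1097 -0.9751]
bar dp [-6.888   2.2335 -1.0825] tcp dp [-7.3949  2.6197 -1.0877] rot [-0.0099 -0.013  -0.0044]
tool axes (world rows: 1mm world x,y,z in tool) [[0.05763115027161522, -0.9952727469900556, 0.07817166761199201], [-0.6699683588559527, -0.09660810059830774, -0.7360769477647355], [0.7401493421264606, -0.009951582670938042, -0.6723688848780196]]
side 1183.0 [[279, 180], [276, 193], [272, 194], [270, 192], [275, 187], [263, 192], [269, 198], [268, 215], [281, 228], [291, 224], [294, 219], [312, 211], [304, 204], [305, 198], [289, 183], [291, 190], [286, 192]]
top 843.5 [[304, 141], [288, 144], [286, 138], [271, 140], [274, 143], [281, 143], [286, 148], [284, 150], [270, 151], [263, 149], [263, 152], [270, 154], [285, 153], [287, 156], [279, 161], [274, 160], [274, 165], [264, 175], [267, 173], [272, 175], [279, 172], [280, 174], [285, 174], [290, 167], [307, 166]]
[(array([297.031 , 154.4016]), 107.5)]
```

Ear corners are within about 1 px of the seated prediction at both ends. Releasing.

Request:
servo_tool:
  targets:
    - {"dp": [0,0,0],"rotation": [0,0,0]}
    - {"dp": [0,0,0],"rotation": [0,0,0]}
    - {"dp": [0,0,0],"rotation": [0,0,0]}
    - {"dp": [0,0,0],"rotation": [0,0,0]}
    - {"dp": [0,0,0],"rotation": [0,0,0]}
    - {"dp": [0,0,0],"rotation": [0,0,0]}
    - {"dp": [0,0,0],"rotation": [0,0,0]}
    - {"dp": [0,0,0],"rotation": [0,0,0]}
  jaw: 0

```text
clock: 19.37
ee_pos: [0.6386, -0.0754, 0.1284]
tcp_rot: [0.677, -0.616, 0.299, 0.271]
contact_force: [-0.7, -0.1, -0.4]
gripper_width: 1.001
```

```bash
python3 chk.py
```

```text
t 19.3667 bar [ 0.6358 -0.0468  0.1548] F [-0.6559 -0.135  -0.3946] w 1.0010450025874784 q [ 0.4156  0.5588 -0.4553  0.9031 -1.1033 -0.9759]
bar dp [-2.281   0.2271 -5.8177] tcp dp [-2.6707  0.3598 -5.8199] rot [-0.0034 -0.01    0.0011]
tool axes (world rows: 1mm world x,y,z in tool) [[0.06336054064803558, -0.9954204261453291, 0.07157944608224143], [-0.6716746456784114, -0.09558155861969139, -0.7346545691715334], [0.7381318393360156, -0.0015299883928884817, -0.6746547612623427]]
seated -0.08 -0.032 side [294.1309 219.3232] top [308.6803 166.8984]
seated -0.08 0.032 side [312.7212 211.9886] top [306.2297 141.3924]
seated 0.08 -0.032 side [262.4497 191.0786] top [244.0102 172.3234]
seated 0.08 0.032 side [280.0804 185.0494] top [241.8903 146.7827]
side 1263.5 [[283, 179], [279, 180], [276, 193], [272, 194], [269, 189], [263, 191], [269, 198], [268, 215], [281, 228], [291, 224], [293, 220], [312, 212], [304, 204], [305, 198], [298, 194], [296, 189]]
top 1166.5 [[261, 141], [263, 144], [263, 160], [270, 170], [282, 170], [286, 174], [290, 167], [307, 166], [304, 141], [288, 144], [286, 138]]
[(array([296.9937, 154.3631]), 106.5)]
```

The caddy has seated: near corners (293,220)/(312,212) against predicted (294,219)/(313,212), and far corner (263,191) against (262,191). I'll back the hand out along its own axis.

Request:
servo_tool:
  targets:
    - {"dp": [0,0,-6],"rotation": [0,0,0]}
    - {"dp": [0,0,-12],"rotation": [0,0,0]}
    - {"dp": [3,0,-15],"rotation": [0,0,0]}
    - {"dp": [5,0,-15],"rotation": [0,0,0]}
    - {"dp": [8,0,-15],"rotation": [0,0,0]}
    - {"dp": [10,0,-15],"rotation": [0,0,0]}
    - {"dp": [10,0,-15],"rotation": [0,0,0]}
    - {"dp": [10,0,-15],"rotation": [0,0,0]}
    - {"dp": [10,0,-15],"rotation": [0,0,0]}
    - {"dp": [5,0,-8],"rotation": [0,0,0]}
    - {"dp": [0,0,0],"rotation": [0,0,0]}
    - {"dp": [0,0,0],"rotation": [0,0,0]}

```text
clock: 20.52
ee_pos: [0.6323, -0.0095, 0.2746]
tcp_rot: [0.679, -0.615, 0.299, 0.267]
contact_force: [-0.5, 0.1, -1.2]
gripper_width: 1.003
```

```bash
cat >> chk.py <<'E'
t=manip.read_camera('top');o=cv2.imread('pics/top0.png')[:,:,::-1]
print('grey region diff',np.abs(t[185:240,335:415].astype(int)-o[185:240,335:415]).mean())
for y in(-.057,.057):
  P=np.array([.635,-.041,.106])+u*y;print('seated hole',proj('top',P),'pin tip',proj('top',P+[0,0,.02]))
  c=proj('top',P).round().astype(int);print(t[c[1]-5:c[1]+6,c[0]-6:c[0]+7,2])
E
python3 chk.py
```

```text
t 20.5167 bar [0.6293 0.019  0.3011] F [-0.5187  0.0591 -1.1512] w 1.0030975713419217 q [ 0.5417  0.4382 -0.2309  0.7432 -1.3918 -0.7706]
bar dp [-64.894    1.1232 142.0405] tcp dp [-65.0666   1.5121 142.0382] rot [-0.01   -0.0044  0.0018]
tool axes (world rows: 1mm world x,y,z in tool) [[0.06449764909788384, -0.9948830718134103, 0.0777671311027936], [-0.6756842132241643, -0.1008861315882585, -0.7302553200441602], [0.7343642810352968, -0.005446271409820402, -0.6787337039423064]]
seated -0.08 -0.032 side [294.1309 219.3232] top [308.6803 166.8984]
seated -0.08 0.032 side [312.7212 211.9886] top [306.2297 141.3924]
seated 0.08 -0.032 side [262.4497 191.0786] top [244.0102 172.3234]
seated 0.08 0.032 side [280.0804 185.0494] top [241.8903 146.7827]
side 1283.5 [[282, 178], [279, 180], [277, 192], [273, 194], [270, 192], [275, 189], [275, 186], [263, 191], [269, 198], [268, 214], [281, 228], [291, 224], [293, 220], [312, 212], [304, 204], [305, 198]]
top 1617.0 [[304, 141], [288, 144], [285, 140], [286, 138], [259, 141], [259, 145], [256, 147], [242, 148], [242, 162], [246, 162], [245, 1
[... 903 characters left out ...]
 186 199 221 242 247 250 247 248]]
seated hole [252.2222 158.7427] pin tip [252.1936 157.3889]
[[227 166 110  90 103  99 102 110 129 164 231 238 238]
 [188 122  65  80 115 123 148 122 109  93 179 241 242]
 [135  89  64  85 118 144 233 151 107  72 121 223 238]
 [ 84  58  61  83 119 119 174 125 106  80  94 204 239]
 [ 68  59  66  74 120  86  97  93 113  93  89 183 239]
 [ 73  59  62  76 117  75  69  80 116 103  88 181 237]
 [ 77  59  62  77 123  65  58  75 124 113  99 215 238]
 [123  64  58  68 125 110 109 108 120 111 127 238 240]
 [182  88  62  67 117 124 124 122 118 138 192 241 240]
 [140  84  65  67  87  93 101  98 106 161 235 237 235]
 [173 175 175 169 141 142 142 142 139 172 241 235 233]]
```

Both pin tips show as bright spots inside their holes, and the ears lie at the seated height. I'll do a quick check that the grey caddy hasn't shifted, then hand in.

Run:
```python
from h import *
g=lambda i:cv2.cvtColor(i,cv2.COLOR_RGB2GRAY).astype(np.float32)
for n,(y0,y1,x0,x1) in(("top",(190,236,340,412)),("side",(262,325,258,328))):
    a=g(cv2.imread(f"pics/{n}0.png")[:,:,::-1].copy())[y0:y1,x0:x1];b=g(manip.read_camera(n))[y0:y1,x0:x1]
    print(n,cv2.phaseCorrelate(a,b))
print(manip.sense()["contact_force"],manip.finish_job())
```

```text
top ((-0.04871615363580872, 0.009724494195165079), 0.9887904195045983)
side ((-0.000551707930384282, -0.01630624295735572), 0.9956993717286322)
the job is handed in; nothing more can be done
[ 0.0124 -0.4365 -0.1696] None
```

The blue caddy is hanging on the stand with both pins up through its ear holes, and I handed the job in at about 21 s of the 42 s allowed.

**What went wrong on the way:**
- **First grasp:** it closed on air. The reported TCP sat about 20 mm beyond the fingertips seen in the images, so I gripped again that much lower.
- **Carry:** I crossed the stand too low, and the caddy's bottom caught a pin and swung about 53° in the grip.
- **Post push:** pushing the caddy upright against a post barely helped (53° to 50°) and only lifted the hand. I then tilted the hand instead, which levelled the caddy, and hung it that way.
- **Lowering:** one ear touched down first, about 6° out of level, so I levelled the caddy before letting go.

**Last checks:**
- **Seating:** the ear corners I could make out were within about 1 px of the seated prediction in the side view. Both pin tips showed inside their holes in the top view.
- **Grey caddy:** it shifted less than 0.05 px in both views. A plain brightness difference over that area read high (15), probably from lighting and noise.
- **Robot:** the hand was open and clear of the caddy, and the highest force I read was about 5 N.

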